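# Close up the ring sizing counter

## Robot

A 6-joint arm with a two-finger parallel gripper is mounted at the origin on the work surface. World frame = base frame: x ahead of the robot, y to its left, z up, the work surface at z = 0. Lengths are in mm, angles in rad, forces in N, time in s.
With the tool pointing down it reaches from about 300 to 775 mm from the base axis. Payload 14.6 kg.
Tool frame: the origin (TCP) lies midway between the tips of the shut fingers; the grasp point (between the pads) lies 19 mm behind it; z points along the fingers, y is the line along which they close (so a half turn about z gives the same grasp; the last joint's range is limited). The gripper opens to 94 mm and grips with 3 to 60 N. Pads are 16 mm wide; open, the fingers measure 119 mm over their backs; the gripper's body (75 mm by 177 mm) begins 78 mm behind the grasp point.
Start: joints at [1.227, 0.3, 1.521, -0, 1.321, -0.067], TCP at [150.301, 529.055, 205.446] pointing down, gripper open.
Joint ranges: [-3.03, 3.03], [-0.79, 2.21], [0.23, 2.52], [-1.04, 4.18], [0, 3.07], [-2.55, 2.55]. Speed limits (rad/s): [2.22, 2.22, 2.57, 3.14, 3.14, 3.14].

## Interface

Orientations are given as [roll, pitch, yaw] about the fixed x, y, z axes, in that order (R = Rz(yaw) Ry(pitch) Rx(roll)).
In Python, from cell import manip, camera gives the robot as it stands.
- The arm moves only by the tool move_arm, never from a script. Its arguments are lists of equal length, an entry for each row: "dp": the shift along the world's x, y, z in mm, a list of three; "rotation": the turn, a rotation vector about the world's x, y, z in rad, a list of three; "hand": the opening, from 0 (shut) to 1 (fully open). A call has 1 to 10 rows; each row shifts and turns the commanded pose from where the row before left it; what a row does not reach is not made up. A row lasts 1/8 s, in which the tool goes at most 62.5 mm and 10.7 degrees, less where a joint would pass 70% of its speed; a pose out of reach is approached as far as the arm can. A call with a gripper value outside its range is refused whole. The fingers move at their own pace and stop on an object; "newtons" is the grip in N (left out, the last holds). Time passes only in rows, so rows that do not move let the fingers close. It gives the time, the measured TCP pose, the force, the opening and the grip force at its end, in the units of the state.
- manip.read_state(): the state, without advancing time (a new reading comes with each control period).
- camera(name): name is "scene" or "top" or "wrist"; returns a dict with "image" (384x512x3 uint8, red, green, blue), "fx", "fy", "cx", "cy" (pixels), "R" (3x3) and "t" (3): a world point X has camera coordinates R X + t; the wrist camera has in their place "mount" (4x4, takes a point from camera to tool coordinates, whose origin is the TCP and whose axes are the flange's). Camera axes: x right, y down, z forward; pixel columns grow to the right and rows downward; lengths in mm; the calibration is good to about 2 mm. The wrist camera is an equidistant fisheye: a pixel r from the principal point sees the ray r / f radians off the axis. A picture is of the moment at which its call begins: read the wrist's pose just before it. There is no depth.
- manip.sign_off(): hands the job in; it is judged then, once.
The state is a dict: "clock": time; "joints": joint angles; "qd": joint speeds; "effort": joint torques, N m; "eef_pos": TCP position; "eef_rot": TCP orientation; "wrist_force": force on the tool from outside, world axes, zero at the start; "moment": the same for the moment, N m; "finger_gap": finger opening in mm; "finger_force": force on a finger pad.
Only numpy, scipy, OpenCV 4.12 (cv2) and the standard library are available. Lean on these libraries where they do the work, as an engineer would, in place of code of your own. Each camera call takes 0.05 s, during which the arm holds its last target. There are 200 camera calls.

## Task

We are closing the sizing counter. Unhook every ring stick from the hook rack, lifting its loop clear of the hook's tip before drawing it away, and drop it thin end down into an empty socket of the walnut block, right to the bottom; gather every brass gauge ring off the counter and leave it lying flat on the floor of the amber glass tray, none on top of another. Leave the polishing sticks in the block and everything else on the counter where they are.

Things in the scene. Friction and masses are not known exactly. Their poses are not given: they have to be found in the camera images.
- rack: Hook rack, fixed to the counter: walnut foot 130 x 370 x 14 mm, two posts and a brass bar along its y, 25 mm behind the origin (+x), top of bar 273 mm high. Four steel J hooks stand out from the bar toward the rack's -x (roughly toward the robot) at y = -135, -45, 45, 135 mm. Origin: centre of the underside of the foot.
- tray: Amber glass ring tray, open, fixed: 100 (x) x 140 (y) x 20 mm high, walls and floor 5 mm thick, so the floor inside is 90 x 130 mm. Origin: centre of the underside.
- block: Walnut socket block, fixed: 60 (x) x 260 (y) x 72 mm high, with five round blind sockets in a row along its y at y = -100, -50, 0, 50, 100 mm: 18 mm in diameter (2 mm chamfer at the mouth), 58 mm deep (socket floor at z 14 mm). Origin: centre of the underside.
- block_hole0 (a point): Centre of the mouth of socket 0 of the block (y = -100 mm), at the top face, z 72 mm.
- block_hole1 (a point): Centre of the mouth of socket 1 of the block (y = -50 mm), at the top face, z 72 mm.
- block_hole2 (a point): Centre of the mouth of socket 2 of the block (y = 0 mm), at the top face, z 72 mm.
- block_hole3 (a point): Centre of the mouth of socket 3 of the block (y = 50 mm), at the top face, z 72 mm.
- block_hole4 (a point): Centre of the mouth of socket 4 of the block (y = 100 mm), at the top face, z 72 mm.
- stick1: Ring stick (may be absent), ~110 g, hung thin end down on the hook at rack y -135. Rod 10 mm across at the thin end, 18 at z 122; black grip 21 across to z 166; closed 6 mm wire loop in its y-z plane, 42 wide outside, straight sides z 168-210, peak's wire centre z 224, lower wire z 168. Grip the sides from above at z 203, closing along y: it hangs plumb. Origin: centre of thin end; z to the loop.
- stick2: Ring stick (may be absent), ~110 g, hung thin end down on the hook at rack y -45. Rod 10 mm across at the thin end, 18 at z 122; black grip 21 across to z 166; closed 6 mm wire loop in its y-z plane, 42 wide outside, straight sides z 168-210, peak's wire centre z 224, lower wire z 168. Grip the sides from above at z 203, closing along y: it hangs plumb. Origin: centre of thin end; z to the loop.
- stick3: Ring stick (may be absent), ~110 g, hung thin end down on the hook at rack y 45. Rod 10 mm across at the thin end, 18 at z 122; black grip 21 across to z 166; closed 6 mm wire loop in its y-z plane, 42 wide outside, straight sides z 168-210, peak's wire centre z 224, lower wire z 168. Grip the sides from above at z 203, closing along y: it hangs plumb. Origin: centre of thin end; z to the loop.
- stick4: Ring stick (may be absent), ~110 g, hung thin end down on the hook at rack y 135. Rod 10 mm across at the thin end, 18 at z 122; black grip 21 across to z 166; closed 6 mm wire loop in its y-z plane, 42 wide outside, straight sides z 168-210, peak's wire centre z 224, lower wire z 168. Grip the sides from above at z 203, closing along y: it hangs plumb. Origin: centre of thin end; z to the loop.
- hook1 (a point): Lowest point of the hook at rack y -135 (bar centre, 255 mm up, rack x -28), where a loop hangs; all four hooks alike. Hook of 7 mm round bar; 22 mm toward the rack's -x it turns up to a tip, top 284.5 mm up. A loop must rise over 26 mm (33 is right; past 40 its lower wire meets the hook from below) and then be drawn off along the rack's -x, 50 mm or more.
- gauge1: Brass gauge ring (may be absent), lying flat on the counter at the start: 28 mm outer diameter, 19.6 mm hole, 10 mm high, about 30 g. Origin: its centre, 5 mm above what it lies on; z is its axis. It may be knocked aside during the run.
- gauge2: Brass gauge ring (may be absent), lying flat on the counter at the start: 28 mm outer diameter, 19.6 mm hole, 10 mm high, about 30 g. Origin: its centre, 5 mm above what it lies on; z is its axis. It may be knocked aside during the run.
- gauge3: Brass gauge ring (may be absent), lying flat on the counter at the start: 28 mm outer diameter, 19.6 mm hole, 10 mm high, about 30 g. Origin: its centre, 5 mm above what it lies on; z is its axis. It may be knocked aside during the run.
- buff1: Felt-headed polishing stick (may be absent), already standing in a socket of the block, which it fills: 13 mm thick, head 16 mm, 110 mm long, top about 124 mm above the counter. Origin: its lower end, 14 mm above the counter. To be left alone.
- buff2: Felt-headed polishing stick (may be absent), already standing in a socket of the block, which it fills: 13 mm thick, head 16 mm, 110 mm long, top about 124 mm above the counter. Origin: its lower end, 14 mm above the counter. To be left alone.
- buff3: Felt-headed polishing stick (may be absent), already standing in a socket of the block, which it fills: 13 mm thick, head 16 mm, 110 mm long, top about 124 mm above the counter. Origin: its lower end, 14 mm above the counter. To be left alone.
- ring_stand: Small walnut ring cone on a 60 mm foot, 88 mm tall, a gold ring on it. Origin: centre of underside. Leave alone.
- ring_box: Closed dark blue ring box, 52 x 52 x 42 mm. Origin: centre of underside. Leave alone.
- loupe: Folded steel loupe, 46 x 24 x 15 mm. Origin: centre of underside. Leave alone.
- caliper: Digital caliper lying flat along its y, 210 mm long, jaws to +x, 14 mm high. Origin: centre of underside. Leave alone.
- polish_jar: Small jar with a black cap, 60 mm across, 75 mm tall. Origin: centre of underside. Leave alone.
Not all that is in view belongs to the job. What is shaped like the stick1 but blue or pink is not meant.

How it is judged:
By the outcome, as a careful person would: the job done as asked, in the order asked, and still so for the second after the job is handed in, with the robot touching nothing.
Of stick1, stick2, stick3, stick4 only 3 to 4 are there at a start; the rules pass over those that are not, and their reading is None.
Of buff1, buff2, buff3 only 1 to 1 are there at a start; the rules pass over those that are not, and their reading is None.
Of gauge1, gauge2, gauge3 only 2 to 3 are there at a start; the rules pass over those that are not, and their reading is None.
At some moment in a run one of gauge1, gauge2, gauge3 may be knocked a few centimetres aside while the robot is not near it.
It also fails if it takes over 210 s, if anything falls off the work surface, if the arm or the gripper's body presses on something with over 40 N, if the wrist force passes 120 N, or if a joint passes its speed limit or range.

## Working session

There is one attempt and no reset: what is moved stays moved. The work goes in short steps, Python scripts to look and compute and a tool call to move; the robot and the scene stay as the last step left them, time stands still between calls to the robot, and variables do not carry over. Pictures are saved under pics/ and viewed, at most 14 in all, crops included, and the job is handed in when it is done.

Besides the shell and the picture viewer there is one more tool, called after ">>>" as a command line: name --argument value ..., lists and objects as JSON in quotes. move_arm: Moves the arm, as the interface text tells. Its arguments: {"type":"object","properties":{"dp":{"type":"array","items":{"type":"array","items":{"type":"number"}}},"rotation":{"type":"array","items":{"type":"array","items":{"type":"number"}}},"hand":{"type":"array","items":{"type":"number"}},"newtons":{"type":"number"}},"required":["dp","rotation","hand"]}

```bash
ls; mkdir -p pics; cat > h.py <<'E'
import numpy as np, cv2
from cell import manip, camera
def save(n,im): cv2.imwrite(f'pics/{n}.png',im[...,::-1])
def ray(c,u,v):
    d=c['R'].T@np.array([(u-c['cx'])/c['fx'],(v-c['cy'])/c['fy'],1.]); o=-c['R'].T@c['t']; return o,d
def onz(c,u,v,z):
    o,d=ray(c,u,v); return o+d*(z-o[2])/d[2]
def tri(c1,p1,c2,p2):
    o1,d1=ray(c1,*p1);o2,d2=ray(c2,*p2)
    s=np.linalg.lstsq(np.c_[d1,-d2],o2-o1,rcond=None)[0]
    a,b=o1+s[0]*d1,o2+s[1]*d2; return (a+b)/2,np.linalg.norm(a-b)
def proj(c,X):
    p=c['R']@np.array(X,float)+c['t']; return np.array([c['fx']*p[0]/p[2]+c['cx'],c['fy']*p[1]/p[2]+c['cy']])
E
python3 - <<'E'
from h import *
import pickle
d={}
for n in('scene','top'):
    c=camera(n); d[n]=c
    for k in c: c[k]=np.array(c[k]) if k in('R','t') else c[k]
    save(n+'0',cv2.resize(c['image'],None,fx=1.5,fy=1.5,interpolation=cv2.INTER_CUBIC)); print(n,c['fx'],c['cx'],c['cy'],-c['R'].T@c['t'],c['R'][2])
pickle.dump(d,open('c0.pkl','wb'))
print(manip.read_state())
E
```

```text
pics
scene 490.61308358205304 250.28115202793126 193.1867073569671 [1732.31791842  129.77953338  950.49669718] [-0.83431803 -0.07338428 -0.54637732]
top 397.5571987306536 256.9437268153684 196.54496093125977 [ 341.41390461   20.71016109 1311.93370715] [ 0.16559499 -0.01080308 -0.98613467]
{'clock': 0.1, 'joints': array([ 1.22741735e+00,  3.00371802e-01,  1.52151877e+00,  2.43215146e-06,
        1.32072346e+00, -6.66273287e-02]), 'qd': array([ 1.02468254e-04, -2.53568114e-03, -3.18535326e-03,  9.23575463e-05,
       -2.03484312e-03, -1.52167381e-04]), 'effort': array([ 2.17876482e-04, -5.32649946e+01, -3.53277898e+01,  7.08684535e-02,
        2.35891604e-02, -3.04043715e-05]), 'eef_pos': array([150.21292175, 528.83865409, 204.96716356]), 'eef_rot': array([-3.14057369e+00, -7.03522825e-05,  2.86484037e+00]), 'wrist_force': array([-0.08305717,  0.30411531,  0.06592674]), 'moment': array([-0.01990158, -0.04496877, -0.00635295]), 'finger_force': 0.0, 'finger_gap': 94.02331616867946}
```

View pics/scene0.png

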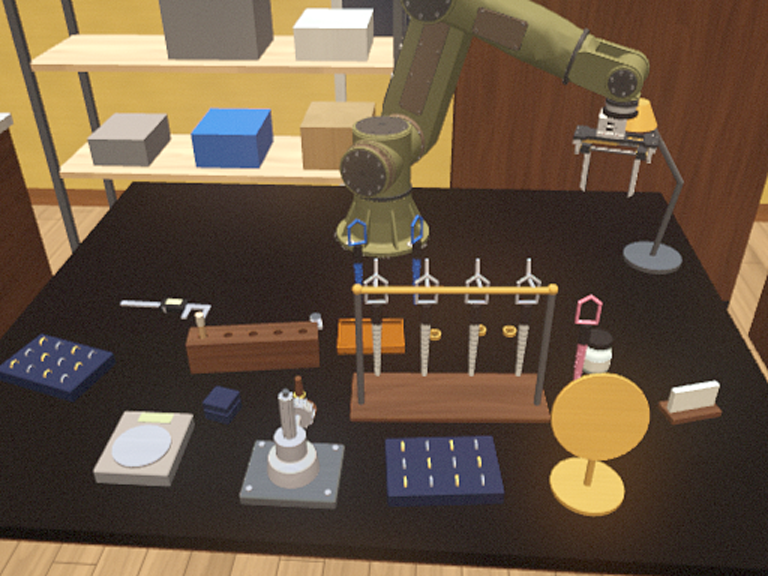

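View pics/top0.png

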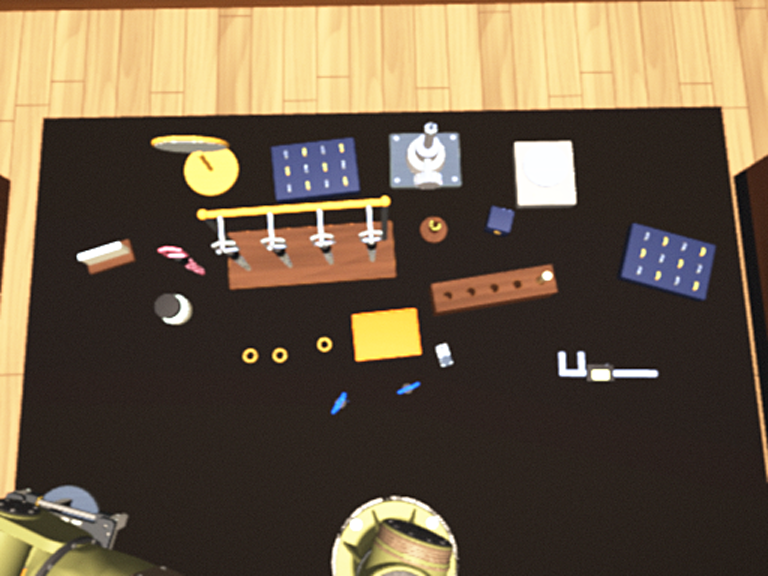

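The scene shows four steel sticks on the rack, three brass rings, one buff in the end socket, and blue and pink decoys, which I leave alone. Next I'll enlarge the areas that matter.

```bash
python3 - <<'E'
from h import *
import pickle
d=pickle.load(open('c0.pkl','rb'))
def crop(c,x0,y0,x1,y1,k): return cv2.resize(c['image'][y0:y1,x0:x1],None,fx=k,fy=k,interpolation=cv2.INTER_CUBIC)
t=d['top'];s=d['scene']
a=crop(t,125,125,285,195,5); b=crop(t,225,170,385,215,5)
save('tcrop',np.vstack([a,b])) # 800x350 + 800x225
save('scrop',crop(s,115,165,385,285,2.95))
hsv=cv2.cvtColor(t['image'],cv2.COLOR_RGB2HSV)
m=cv2.inRange(hsv,(15,110,110),(35,255,255))
n,l,st,ce=cv2.connectedComponentsWithStats(m)
for i in range(1,n):
    if st[i,4]>15 and ce[i][1]>85: print('yel',st[i],ce[i].round(1),onz(t,*ce[i],8).round(1))
m=cv2.inRange(hsv,(100,130,100),(118,255,255))
n,l,st,ce=cv2.connectedComponentsWithStats(m)
for i in range(1,n):
    if st[i,4]>15: print('blue',st[i],ce[i].round(1))
E
```

```text
yel [100  90  60  41 638] [135.4 107.1] [881.5 418.7   8. ]
yel [485  98  21 152 315] [494.8 177.6] [ 608.6 -795.9    8. ]
yel [131 120  12   6  23] [136.5 123.1] [823.8 413.4   8. ]
yel [131 130 130  17 634] [195.2 138.2] [766.  212.3   8. ]
yel [  0 133   8  77  80] [  3.1 170.3] [666.6 853.9   8. ]
yel [ 20 133   5  51  55] [ 21.6 157.6] [709.3 795.8   8. ]
yel [286 146   9   8  48] [289.6 150. ] [ 718.4 -107.9    8. ]
yel [ 18 185   3  21  22] [ 18.7 194.5] [583.2 795.7   8. ]
yel [ 235  206   46   35 1342] [257.1 222.7] [473.1   7.8   8. ]
yel [211 224  11  11  84] [216.  229.2] [454.6 143.1   8. ]
yel [161 232  11  10  80] [166.3 236.7] [433.6 305.3   8. ]
yel [181 232  11  10  80] [186.1 236.4] [433.1 240.5   8. ]
yel [  0 244  16  13  50] [  8.3 249.6] [402.5 815.3   8. ]
yel [503 251   9  65 138] [507.7 281.6] [ 265.9 -796.     8. ]
yel [  4 259   3  15  20] [  4.8 266.4] [349.  822.2   8. ]
yel [ 11 274   3  26  33] [ 11.6 285.7] [288.  795.4   8. ]
yel [  9 301   3  21  24] [  9.7 311.2] [209.3 795.2   8. ]
yel [  0 309   4  23  47] [  1.7 321.2] [179.2 817.6   8. ]
yel [229 339  54  45 200] [249.2 356.2] [56.7 41.5  8. ]
yel [  0 341  44  43 850] [ 13.6 365.3] [ 46.8 770.1   8. ]
yel [245 350  56  34 571] [269.7 370.4] [ 13.4 -21.4   8. ]
yel [ 31 367  52  17 492] [ 53.5 377.3] [  9.  644.9   8. ]
blue [264 254  16   9  55] [272.1 258.2]
blue [220 261  12  15  71] [225.7 268.1]
```

View pics/tcrop.png

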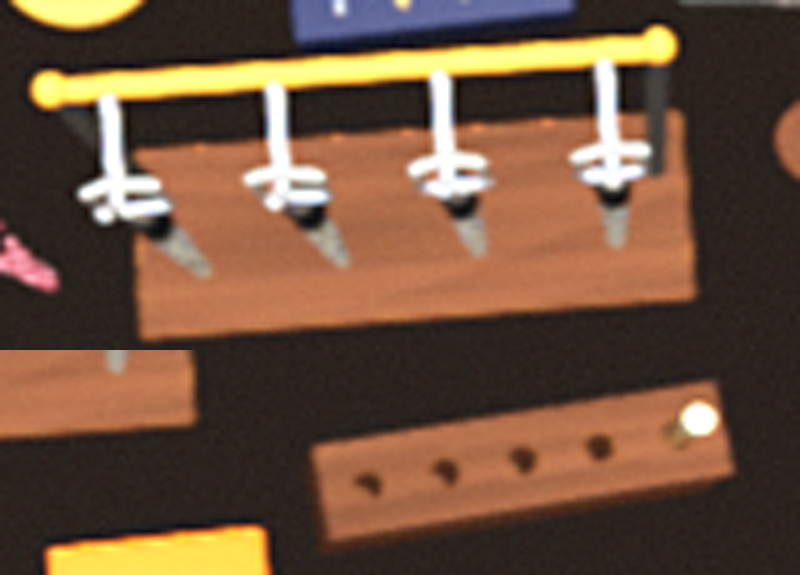

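View pics/scrop.png

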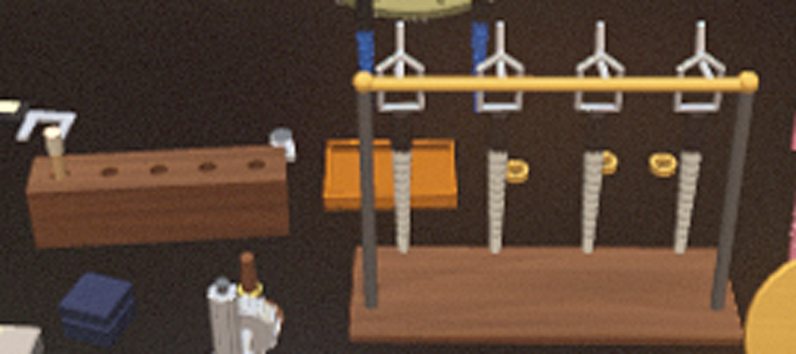

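```bash
cat > m.py <<'E'
from h import *
import pickle
d=pickle.load(open('c0.pkl','rb'));t=d['top'];s=d['scene']
A=lambda p:(p[0]/5+125-.4,p[1]/5+125-.4)
B=lambda p:(p[0]/5+225-.4,(p[1]-350)/5+170-.4)
S=lambda p:(p[0]/2.95+115-.33,p[1]/2.95+165-.33)
pr=lambda *a:print(*[np.round(x,1) if not isinstance(x,str) else x for x in a])
P=[onz(t,*A(p),14) for p in[(135,148),(683,110),(693,298),(141,338)]]
pr('foot',np.array(P),[np.linalg.norm(P[i]-P[i-1]) for i in range(4)],'ctr',np.mean(P,0))
e=P[0]-P[1]+P[3]-P[2]; print('rack y dir yaw',np.degrees(np.arctan2(-e[0],e[1])))
pr('balls',*[np.r_[tri(t,A(a),s,S(b))] if 0 else tri(t,A(a),s,S(b)) for a,b in[((47,88),(748,80)),((660,45),(362,80))]])
H=[onz(t,*B(p),72) for p in[(370,484),(446,472),(523,460),(599,447)]]
pr('holes top',np.array(H));H2=[onz(s,*S(p),72) for p in[(257,164),(208,167),(158,169.5),(109,172)]]
pr('holes scene',np.array(H2))
e=H[0]-H[3];print('yaw',np.degrees(np.arctan2(-e[0],e[1])),np.linalg.norm(e))
# hook tip / loop bottoms wire: scene loop lower wire middle at z 37.5+168
pr('lowwire scene',*[onz(s,*S(p),205.5) for p in[(401,107),(500,108),(598,108),(697,108)]])
pr('hook tip top cam',*[onz(t,*A(p),283) for p in[(610,183),(447,192),(276,202),(102,214)]])
q=t['image'];m=cv2.inRange(cv2.cvtColor(q,cv2.COLOR_RGB2HSV),(15,110,110),(35,255,255))[200:245,230:290]
c=max(cv2.findContours(m,0,1)[0],key=cv2.contourArea);bx=cv2.boxPoints(cv2.minAreaRect(c))+[230,200]
T=[onz(t,*b,20) for b in bx];pr('tray',np.array(T),np.mean(T,0),[np.linalg.norm(T[i]-T[i-1]) for i in range(4)])
# gauges scene
pr('gauge scene',*[onz(s,*S(p),5) for p in[(516,171),(606,163),(664,165)]])
pr('blue',*[onz(t,u,v,z) for u,v in[(272,258),(226,268)] for z in (0,200)])
E
python3 m.py
```

```text
foot [[711.  357.7  14. ]
 [730.3 -11.6  14. ]
 [600.6 -15.2  14. ]
 [581.  350.9  14. ]] [130.2 369.8 129.8 366.6] ctr [655.7 170.4  14. ]
rack y dir yaw 3.031468050501819Traceback (most recent call last):
  File "m.py", line 11, in <module>
    pr('balls',*[np.r_[tri(t,A(a),s,S(b))] if 0 else tri(t,A(a),s,S(b)) for a,b in[((47,88),(748,80)),((660,45),(362,80))]])
    ~~^^^^^^^^^^^^^^^^^^^^^^^^^^^^^^^^^^^^^^^^^^^^^^^^^^^^^^^^^^^^^^^^^^^^^^^^^^^^^^^^^^^^^^^^^^^^^^^^^^^^^^^^^^^^^^^^^^^^^^
  File "m.py", line 7, in <lambda>
    pr=lambda *a:print(*[np.round(x,1) if not isinstance(x,str) else x for x in a])
                         ~~~~~~~~^^^^^
    return _wrapfunc(a, 'round', decimals=decimals, out=out)
    return _wrapit(obj, method, *args, **kwds)
    conv = _array_converter(obj)
ValueError: setting an array element with a sequence. The requested array has an inhomogeneous shape after 1 dimensions. The detected shape was (2,) + inhomogeneous part.
```

```bash
sed -i "s/np.r_\[tri(t,A(a),s,S(b))\] if 0 else tri(t,A(a),s,S(b))/np.hstack(tri(t,A(a),s,S(b)))/" m.py; python3 m.py
```

```text
foot [[711.  357.7  14. ]
 [730.3 -11.6  14. ]
 [600.6 -15.2  14. ]
 [581.  350.9  14. ]] [130.2 369.8 129.8 366.6] ctr [655.7 170.4  14. ]
rack y dir yaw 3.031468050501819
balls [672.  337.5 271.6   3.2] [690.3   5.9 271.2   1.3]
holes top [[ 547.4 -124.7   72. ]
 [ 554.1 -173.2   72. ]
 [ 560.9 -222.5   72. ]
 [ 568.3 -271.3   72. ]]
holes scene [[ 548.6 -123.3   72. ]
 [ 556.6 -172.7   72. ]
 [ 563.8 -223.1   72. ]
 [ 571.  -272.4   72. ]]
yaw 8.102559682003589 148.05037163696517
lowwire scene [633.   33.6 205.5] [629.6 124.4 205.5] [624.6 213.9 205.5] [619.6 303.9 205.5]
hook tip top cam [610.2  34.9 283. ] [607.  121.7 283. ] [603.3 212.5 283. ] [598.6 304.5 283. ]
tray [[516.7  83.   20. ]
 [528.9 -59.2  20. ]
 [427.9 -66.7  20. ]
 [416.2  73.7  20. ]] [472.4   7.7  20. ] [101.  142.7 101.3 140.9]
gauge scene [454.8 142.9   5. ] [434.3 241.3   5. ] [434.4 304.5   5. ]
blue [357.5 -38.4   0. ] [355.  -29.4 200. ] [328.6 111.9   0. ] [330.5  98.  200. ]
```

>>> move_arm --dp '[[0,0,60],[0,0,60],[42,-42,0],[42,-42,0],[42,-42,0],[42,-42,0],[42,-42,0],[42,-42,0],[42,-42,0],[42,-42,0]]' --rotation '[[0,0,0],[0,0,0],[0,0,0.066],[0,0,0.066],[0,0,0.066],[0,0,0.066],[0,0,0.066],[0,0,0],[0,0,0],[0,0,0]]' --hand '[0.7,0.7,0.7,0.7,0.7,0.7,0.7,0.7,0.7,0.7]'

```text
clock: 1.35
eef_pos: [487.4, 191.4, 325.3]
eef_rot: [-3.142, -0.0, -3.088]
wrist_force: [0.7, 0.8, 0.9]
finger_gap: 65.9
finger_force: 0.0
```

>>> move_arm --dp '[[37,-40,0],[37,-40,0],[37,-40,0],[38,-38,0],[0,0,0],[0,0,0]]' --rotation '[[0,0,0],[0,0,0],[0,0,0],[0,0,0],[0,0,0],[0,0,0]]' --hand '[0.7,0.7,0.7,0.7,0.7,0.7]'

```text
clock: 2.1
eef_pos: [635.1, 35.4, 325.0]
eef_rot: [3.141, -0.001, -3.088]
wrist_force: [-0.3, -0.4, 0.4]
finger_gap: 65.7
finger_force: 0.0
```

```bash
python3 - <<'E'
from h import *
import pickle
s=manip.read_state();print(s['eef_pos'],s['eef_rot'],s['joints'].round(3))
w=camera('wrist');c=camera('scene')
print({k:w[k] for k in w if k!='image'})
pickle.dump((s,w,c),open('w1.pkl','wb'))
for k in('R','t'):c[k]=np.array(c[k])
a=cv2.resize(w['image'],(533,400)); b=cv2.resize(c['image'][60:260,200:400],(533,533))
save('w1',np.hstack([a[:, :400+133]])); 
d=pickle.load(open('c0.pkl','rb'))
# blue tops
print([tri(d['top'],p,d['scene'],q) for p,q in[((272,258),(238,153)),((226,268),(278,151))]])
E
```

```text
[635.05686957  35.37670793 325.04735413] [ 3.14136409e+00 -7.78203778e-04 -3.08839511e+00] [-0.002  0.454  1.041  0.     1.648 -1.626]
{'fx': 297.3186396354542, 'fy': 297.3186396354542, 'cx': 253.64379160152293, 'cy': 191.50603018455308, 'mount': array([[-6.39277649e-04, -9.71025964e-01, -2.38973154e-01,
         6.89369990e+01],
       [ 9.99998986e-01, -9.24849099e-04,  1.08286426e-03,
        -1.26950990e-01],
       [-1.27250341e-03, -2.38972220e-01,  9.71025571e-01,
        -1.79689387e+02],
       [ 0.00000000e+00,  0.00000000e+00,  0.00000000e+00,
         1.00000000e+00]])}
[(array([354.96123336, -28.92726447, 200.77138064]), np.float64(0.8242790744249004)), (array([330.51203487,  98.38379423, 198.28760414]), np.float64(0.6018327471610503))]
```

View pics/w1.png

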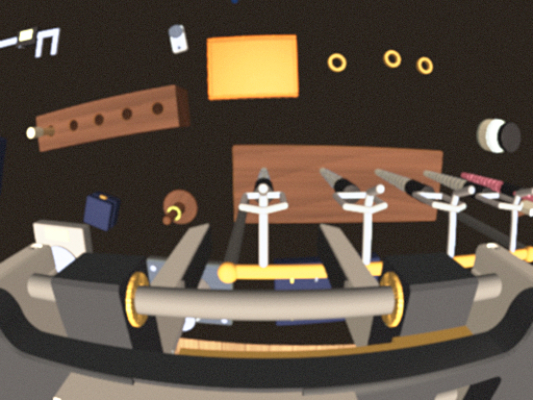

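```bash
cat >> h.py <<'E'
from scipy.spatial.transform import Rotation as Ro
def won(w,s,u,v,z):
    x,y=u-w['cx'],v-w['cy'];r=np.hypot(x,y);th=r/w['fx']
    d=np.array([np.sin(th)*x/r,np.sin(th)*y/r,np.cos(th)]); M=np.array(w['mount'])
    R=Ro.from_euler('xyz',s['eef_rot']).as_matrix()
    o=R@M[:3,3]+s['eef_pos'];d=R@M[:3,:3]@d; return o+d*(z-o[2])/d[2]
E
python3 - <<'E'
from h import *
import pickle
s,w,c=pickle.load(open('w1.pkl','rb'));k=512/533
f=lambda u,v,z:won(w,s,u*k,v*k,z).round(1)
print('tip',f(263,188,283),f(380,189,283),f(455,197,283),f(514,200,283))
print('loop sides', f(241,207,247.5),f(287,207,247.5), f(345,207,247.5),f(391,210,247.5))
print('foot',f(233,146,14),f(442,150,14),f(234,223,14),f(440,221,14))
print('holes',*[f(*p,72) for p in[(157,108),(127,114),(99,120),(74,125)]])
print('gauge',*[f(*p,7) for p in[(337,62),(392,58),(425,65)]])
print('tray',f(207,38,20),f(297,36,20),f(298,98,20),f(209,99,20))
save('w1loop',cv2.resize(w['image'][165:215,210:400],None,fx=4.2,fy=4.2,interpolation=cv2.INTER_CUBIC))
E
```

```text
tip [612.2  33.5 283. ] [607.8 123.3 283. ] [610.2 196.2 283. ] [608.8 273.7 283. ]
loop sides [637.2  15.7 247.5] [635.1  55.4 247.5] [632.6 106.9 247.5] [633.3 152.  247.5]
foot [602.1 -15.2  14. ] [579.6 350.4  14. ] [729.8  -9.4  14. ] [711.1 370.5  14. ]
holes [ 545.5 -122.8   72. ] [ 553.4 -170.9   72. ] [ 561.  -220.1   72. ] [ 567.1 -268.7   72. ]
gauge [453.4 144.6   7. ] [431.8 241.4   7. ] [432.2 306.8   7. ]
tray [428.5 -64.9  20. ] [419.6  76.2  20. ] [520.7  82.6  20. ] [528.6 -55.7  20. ]
```

View pics/w1loop.png

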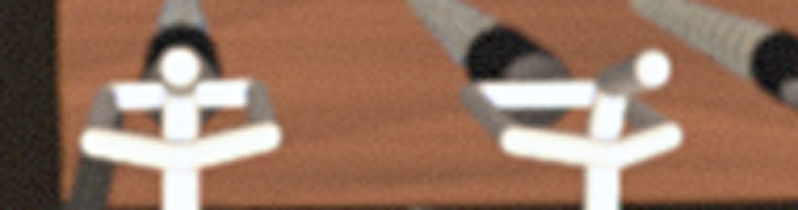

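Hook tip 1 reads (612, 33.5) and the loop centre (636, 35), as computed, and the fingers straddle it. Descend and grip.

>>> move_arm --dp '[[0,-0.5,-40],[0,0,-40],[0,0,-23],[0,0,0],[0,0,0],[0,0,0],[0,0,0],[0,0,0]]' --rotation '[[0,0,0],[0,0,0],[0,0,0],[0,0,0],[0,0,0],[0,0,0],[0,0,0],[0,0,0]]' --hand '[0.7,0.7,0.7,0.7,0.35,0.35,0.35,0.35]' --newtons 30

```text
clock: 3.2
eef_pos: [635.5, 34.5, 223.2]
eef_rot: [-3.142, 0.001, -3.088]
wrist_force: [-0.1, -0.4, 5.1]
finger_gap: 41.2
finger_force: 30.0
```

>>> move_arm --dp '[[0,0,11],[0,0,11],[0,0,11],[0,0,0],[0,0,0]]' --rotation '[[0,0,0],[0,0,0],[0,0,0],[0,0,0],[0,0,0]]' --hand '[0.35,0.35,0.35,0.35,0.35]'

```text
clock: 3.82
eef_pos: [635.2, 34.6, 255.1]
eef_rot: [3.142, -0.001, -3.088]
wrist_force: [0.4, -0.1, -0.9]
finger_gap: 40.8
finger_force: 30.0
```

>>> move_arm --dp '[[-17,-0.9,0],[-17,-0.9,0],[-17,-0.9,0],[-17,-0.9,0],[-17,-0.9,0],[-10,-0.5,0],[0,0,0]]' --rotation '[[0,0,0],[0,0,0],[0,0,0],[0,0,0],[0,0,0],[0,0,0],[0,0,0]]' --hand '[0.35,0.35,0.35,0.35,0.35,0.35,0.35]'

```text
clock: 4.7
eef_pos: [540.1, 29.5, 255.6]
eef_rot: [-3.142, 0.0, -3.088]
wrist_force: [0.1, 0.4, -0.4]
finger_gap: 41.6
finger_force: 30.0
```

```bash
python3 - <<'E'
from h import *
c=camera('scene');save('s2',cv2.resize(c['image'][130:290,100:390],None,fx=2.7,fy=2.7,interpolation=cv2.INTER_CUBIC))
E
```

```text
(no output)
```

View pics/s2.png

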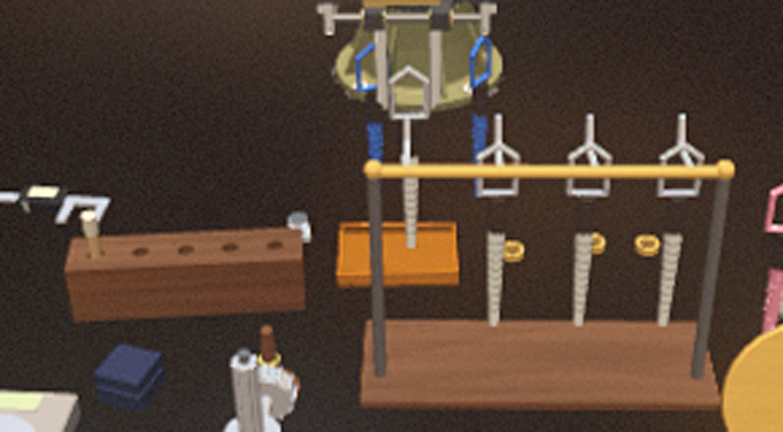

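>>> move_arm --dp '[[0,0,33],[0,0,33],[3.6,-37.6,0],[3.6,-37.6,0],[3.6,-37.6,0],[3.6,-37.6,0],[3.6,-37.6,0],[3.6,-37.6,0],[3.6,-37.6,0],[3.7,-37.6,0]]' --rotation '[[0,0,-0.15],[0,0,-0.15],[0,0,-0.15],[0,0,-0.15],[0,0,-0.15],[0,0,-0.15],[0,0,-0.15],[0,0,-0.15],[0,0,-0.15],[0,0,-0.13]]' --hand '[0.35,0.35,0.35,0.35,0.35,0.35,0.35,0.35,0.35,0.35]'

```text
clock: 6.0
eef_pos: [569.6, -272.7, 321.0]
eef_rot: [-3.141, -0.0, 1.71]
wrist_force: [1.1, 0.2, -0.5]
finger_gap: 40.9
finger_force: 30.0
```

>>> move_arm --dp '[[0,0,0],[0,0,0],[0,0,0]]' --rotation '[[0,0,0],[0,0,0],[0,0,0]]' --hand '[0.35,0.35,0.35]'

```text
clock: 6.38
eef_pos: [569.5, -270.4, 321.6]
eef_rot: [3.141, 0.0, 1.717]
wrist_force: [-0.3, 0.2, -0.9]
finger_gap: 41.2
finger_force: 30.0
```

```bash
python3 - <<'E'
from h import *
s=manip.read_state();print(s['eef_pos'],s['eef_rot'])
c=camera('scene');t=camera('top')
for x in(c,t):
    for k in'Rt':x[k]=np.array(x[k])
p=s['eef_pos'];b=p+[0,0,19-203]
for x in(c,t):print(proj(x,b),proj(x,p),proj(x,[569.1,-271.3,72]))
x=cv2.resize(c['image'][120:270,90:250],None,fx=3.7,fy=3.7,interpolation=cv2.INTER_CUBIC)
save('s3',x)
E
```

```text
[ 569.46808954 -270.42153161  321.62538975] [3.14133857e+00 6.97067968e-05 1.71655298e+00]
[149.61856612 204.75822704] [141.07622161 149.34280129] [152.12819286 222.61796962]
[348.9696734  184.60130872] [365.90720339 170.55253665] [344.38790291 188.74415591]
```

View pics/s3.png

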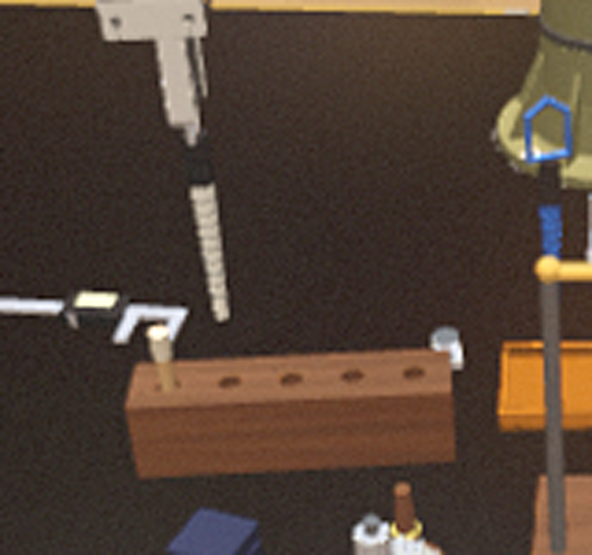

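>>> move_arm --dp '[[0,-0.8,-20],[0,0,-20],[0,0,-15],[0,0,-15],[0,0,-10],[0,0,-10]]' --rotation '[[0,0,0],[0,0,0],[0,0,0],[0,0,0],[0,0,0],[0,0,0]]' --hand '[0.35,0.35,0.35,0.35,0.35,0.35]'

```text
clock: 7.22
eef_pos: [569.3, -272.1, 231.1]
eef_rot: [3.141, 0.0, 1.715]
wrist_force: [0.5, -0.8, -1.0]
finger_gap: 41.0
finger_force: 30.0
```

>>> move_arm --dp '[[0,0,-10],[0,0,-10],[0,0,-8],[0,0,0],[0,0,0]]' --rotation '[[0,0,0],[0,0,0],[0,0,0],[0,0,0],[0,0,0]]' --hand '[0.35,0.35,0.35,0.35,0.35]'

```text
clock: 7.85
eef_pos: [569.3, -272.2, 203.8]
eef_rot: [3.141, 0.0, 1.715]
wrist_force: [-1.0, -0.8, -0.4]
finger_gap: 41.2
finger_force: 30.0
```

>>> move_arm --dp '[[0,0,-4],[0,0,0],[0,0,0],[0,0,0],[0,0,30],[0,0,40],[0,0,55]]' --rotation '[[0,0,0],[0,0,0],[0,0,0],[0,0,0],[0,0,0],[0,0,0],[0,0,0]]' --hand '[0.35,0.65,0.65,0.65,0.65,0.65,0.65]'

```text
clock: 8.72
eef_pos: [568.8, -271.8, 325.0]
eef_rot: [-3.14, -0.001, 1.715]
wrist_force: [-0.3, 0.6, -0.3]
finger_gap: 61.1
finger_force: 0.0
```

>>> move_arm --dp '[[6,40,0],[6,40,0],[6,40,0],[6,40,0],[6,40,0],[6,40,0],[6,40,0],[6,40,0],[6,40,0],[7,36,0]]' --rotation '[[0,0,0.15],[0,0,0.15],[0,0,0.15],[0,0,0.15],[0,0,0.15],[0,0,0.15],[0,0,0.15],[0,0,0.15],[0,0,0.15],[0,0,0.13]]' --hand '[0.7,0.7,0.7,0.7,0.7,0.7,0.7,0.7,0.7,0.7]'

```text
clock: 9.98
eef_pos: [630.2, 125.4, 324.7]
eef_rot: [3.142, 0.0, -3.083]
wrist_force: [0.0, -0.1, 0.6]
finger_gap: 65.6
finger_force: 0.0
```

>>> move_arm --dp '[[0,0,0],[0,0,0]]' --rotation '[[0,0,0],[0,0,0]]' --hand '[0.7,0.7]'

```text
clock: 10.22
eef_pos: [630.2, 123.4, 324.4]
eef_rot: [-3.141, 0.0, -3.09]
wrist_force: [-0.2, 0.8, 0.9]
finger_gap: 66.1
finger_force: 0.0
```

```bash
python3 - <<'E'
from h import *
s=manip.read_state();print(s['eef_pos'],s['eef_rot'],s['joints'].round(2))
w=camera('wrist');c=camera('scene')
a=cv2.resize(w['image'][60:220,90:410],None,fx=2.4,fy=2.4); b=cv2.resize(c['image'][150:250,100:292],(768,400))
b=cv2.resize(c['image'][150:250,100:292],None,fx=2.1,fy=2.1)
o=np.zeros((384+210,768,3),np.uint8);o[:384]=a;o[384:,:b.shape[1]]=b;save('s4',o)
E
```

```text
[630.18221968 123.40459006 324.44045771] [-3.14141574e+00  6.57637877e-06 -3.09007949e+00] [ 0.14  0.47  1.02 -0.    1.65 -1.49]
```

View pics/s4.png

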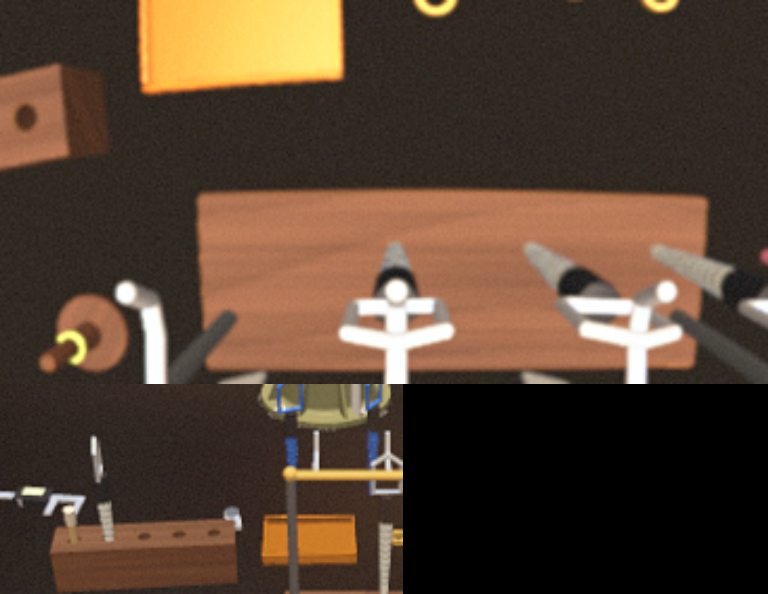

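>>> move_arm --dp '[[0,0.5,-40],[0,0,-40],[0,0,-22.5],[0,0,0],[0,0,0],[0,0,0],[0,0,11],[0,0,11],[0,0,11],[0,0,0]]' --rotation '[[0,0,0],[0,0,0],[0,0,0],[0,0,0],[0,0,0],[0,0,0],[0,0,0],[0,0,0],[0,0,0],[0,0,0]]' --hand '[0.7,0.7,0.7,0.35,0.35,0.35,0.35,0.35,0.35,0.35]' --newtons 30

```text
clock: 11.58
eef_pos: [630.5, 124.5, 256.2]
eef_rot: [3.141, 0.002, -3.088]
wrist_force: [0.7, -0.5, -1.2]
finger_gap: 41.1
finger_force: 30.0
```

>>> move_arm --dp '[[-17,-0.9,0],[-17,-0.9,0],[-17,-0.9,0],[-17,-0.9,0],[-17,-0.9,0],[-10,-0.5,0],[0,0,33],[0,0,33]]' --rotation '[[0,0,0],[0,0,0],[0,0,0],[0,0,0],[0,0,0],[0,0,0],[0,0,0],[0,0,0]]' --hand '[0.35,0.35,0.35,0.35,0.35,0.35,0.35,0.35]'

```text
clock: 12.58
eef_pos: [535.1, 119.4, 321.7]
eef_rot: [-3.141, -0.001, -3.088]
wrist_force: [0.5, -0.3, -1.0]
finger_gap: 41.1
finger_force: 30.0
```

>>> move_arm --dp '[[2.6,-34.2,0],[2.6,-34.2,0],[2.6,-34.2,0],[2.6,-34.2,0],[2.6,-34.2,0],[2.6,-34.2,0],[2.6,-34.2,0],[2.6,-34.2,0],[2.6,-34.2,0],[2.6,-34.2,0]]' --rotation '[[0,0,-0.148],[0,0,-0.148],[0,0,-0.148],[0,0,-0.148],[0,0,-0.148],[0,0,-0.148],[0,0,-0.148],[0,0,-0.148],[0,0,-0.148],[0,0,-0.148]]' --hand '[0.35,0.35,0.35,0.35,0.35,0.35,0.35,0.35,0.35,0.35]'

```text
clock: 13.82
eef_pos: [561.2, -223.7, 320.7]
eef_rot: [-3.141, -0.0, 1.71]
wrist_force: [0.3, 0.5, -1.0]
finger_gap: 40.9
finger_force: 30.0
```

>>> move_arm --dp '[[0,0,0],[0,0,0],[0,0,0]]' --rotation '[[0,0,0],[0,0,0],[0,0,0]]' --hand '[0.35,0.35,0.35]'

```text
clock: 14.2
eef_pos: [561.3, -221.6, 321.1]
eef_rot: [3.141, 0.0, 1.717]
wrist_force: [0.3, -0.1, -1.0]
finger_gap: 41.2
finger_force: 30.0
```

```bash
cat > chk.py <<'E'
import sys
from h import *
hole=np.array([float(v) for v in sys.argv[1:3]]+[72.])
s=manip.read_state();print(s['eef_pos'],s['eef_rot'],s['finger_gap'])
b=s['eef_pos']+[0,0,19-203]
c=camera('scene')
for k in'Rt':c[k]=np.array(c[k])
print('pred tip',proj(c,b).round(1),'hole',proj(c,hole).round(1))
u,v=proj(c,b).astype(int)
g=c['image'][v-25:v+12,u-12:u+13].astype(int); m=(g.min(2)>90)
ys,xs=np.nonzero(m); r=ys.max(); k=ys>r-4
print('bright tip',xs[k].mean()+u-12,r+v-25)
E
python3 chk.py 561.9 -222
```

```text
[ 561.32138934 -221.64653861  321.11553218] [3.14138735e+00 2.51935612e-05 1.71690762e+00] 41.15843229666799
pred tip [166.6 203.9] hole [168.7 221.8]
bright tip 166.46153846153845 205
```

>>> move_arm --dp '[[0.3,-0.4,-20],[0,0,-20],[0,0,-15],[0,0,-15],[0,0,-10],[0,0,-10],[0,0,-10],[0,0,-10],[0,0,-8],[0,0,0]]' --rotation '[[0,0,0],[0,0,0],[0,0,0],[0,0,0],[0,0,0],[0,0,0],[0,0,0],[0,0,0],[0,0,0],[0,0,0]]' --hand '[0.35,0.35,0.35,0.35,0.35,0.35,0.35,0.35,0.35,0.35]'

```text
clock: 15.5
eef_pos: [561.3, -222.9, 202.3]
eef_rot: [-3.141, -0.001, 1.715]
wrist_force: [-0.5, -1.0, -1.8]
finger_gap: 41.1
finger_force: 30.0
```

>>> move_arm --dp '[[0,0,-3],[0,0,0],[0,0,0],[0,0,0],[0,0,30],[0,0,40],[0,0,55]]' --rotation '[[0,0,0],[0,0,0],[0,0,0],[0,0,0],[0,0,0],[0,0,0],[0,0,0]]' --hand '[0.35,0.65,0.65,0.65,0.65,0.65,0.65]'

```text
clock: 16.38
eef_pos: [561.1, -222.8, 325.5]
eef_rot: [-3.14, -0.001, 1.715]
wrist_force: [-0.0, 0.0, 0.7]
finger_gap: 61.1
finger_force: 0.0
```

>>> move_arm --dp '[[6.4,43.6,0],[6.4,43.6,0],[6.4,43.6,0],[6.4,43.6,0],[6.4,43.6,0],[6.4,43.6,0],[6.4,43.6,0],[6.4,43.6,0],[6.4,43.6,0],[6.4,43.6,0]]' --rotation '[[0,0,0.148],[0,0,0.148],[0,0,0.148],[0,0,0.148],[0,0,0.148],[0,0,0.148],[0,0,0.148],[0,0,0.148],[0,0,0.148],[0,0,0.148]]' --hand '[0.7,0.7,0.7,0.7,0.7,0.7,0.7,0.7,0.7,0.7]'

```text
clock: 17.62
eef_pos: [625.5, 214.5, 325.1]
eef_rot: [3.142, 0.0, -3.084]
wrist_force: [0.3, -0.4, -0.1]
finger_gap: 65.8
finger_force: 0.0
```

>>> move_arm --dp '[[0,0,0],[0,0,0]]' --rotation '[[0,0,0],[0,0,0]]' --hand '[0.7,0.7]'

```text
clock: 17.88
eef_pos: [625.5, 212.6, 324.9]
eef_rot: [-3.141, -0.0, -3.09]
wrist_force: [0.1, -0.9, 0.3]
finger_gap: 66.0
finger_force: 0.0
```

```bash
cat > chkw.py <<'E'
import sys
from h import *
s=manip.read_state();print(s['eef_pos'],s['eef_rot'])
w=camera('wrist');g=w['image'][168:215,205:305].astype(int)
m=((g.min(2)>170)*255).astype(np.uint8)
ys,xs=np.nonzero(m);k=ys<ys.min()+8
u,v=xs[k].mean()+205,ys[k].mean()+168
print('hook tip px',u,v,won(w,s,u,v,283).round(1))
E
python3 chkw.py
```

```text
[625.4865926  212.63914706 324.91609169] [-3.14136303e+00 -6.50774468e-05 -3.08968919e+00]
hook tip px 254.0 168.0 [592.8 211.3 283. ]
```

>>> move_arm --dp '[[0,1,-40],[0,0,-40],[0,0,-22.5],[0,0,0],[0,0,0],[0,0,0],[0,0,11],[0,0,11],[0,0,11],[0,0,0]]' --rotation '[[0,0,0],[0,0,0],[0,0,0],[0,0,0],[0,0,0],[0,0,0],[0,0,0],[0,0,0],[0,0,0],[0,0,0]]' --hand '[0.7,0.7,0.7,0.35,0.35,0.35,0.35,0.35,0.35,0.35]' --newtons 30

```text
clock: 19.18
eef_pos: [625.8, 214.2, 256.7]
eef_rot: [3.141, 0.002, -3.088]
wrist_force: [0.3, 0.1, -1.5]
finger_gap: 40.6
finger_force: 30.0
```

>>> move_arm --dp '[[-17,-0.9,0],[-17,-0.9,0],[-17,-0.9,0],[-17,-0.9,0],[-17,-0.9,0],[-10,-0.5,0],[0,0,33],[0,0,33]]' --rotation '[[0,0,0],[0,0,0],[0,0,0],[0,0,0],[0,0,0],[0,0,0],[0,0,0],[0,0,0]]' --hand '[0.35,0.35,0.35,0.35,0.35,0.35,0.35,0.35]'

```text
clock: 20.18
eef_pos: [530.4, 209.0, 322.2]
eef_rot: [-3.141, -0.001, -3.088]
wrist_force: [-0.7, 0.0, -1.7]
finger_gap: 40.8
finger_force: 30.0
```

>>> move_arm --dp '[[2.4,-38.2,0],[2.4,-38.2,0],[2.4,-38.2,0],[2.4,-38.2,0],[2.4,-38.2,0],[2.4,-38.2,0],[2.4,-38.2,0],[2.4,-38.2,0],[2.4,-38.2,0],[2.4,-38.2,0]]' --rotation '[[0,0,-0.148],[0,0,-0.148],[0,0,-0.148],[0,0,-0.148],[0,0,-0.148],[0,0,-0.148],[0,0,-0.148],[0,0,-0.148],[0,0,-0.148],[0,0,-0.148]]' --hand '[0.35,0.35,0.35,0.35,0.35,0.35,0.35,0.35,0.35,0.35]'

```text
clock: 21.42
eef_pos: [554.5, -174.3, 321.3]
eef_rot: [-3.141, -0.0, 1.71]
wrist_force: [0.1, 0.3, -1.0]
finger_gap: 41.3
finger_force: 30.0
```

>>> move_arm --dp '[[0,0,0],[0,0,0],[0,0,0]]' --rotation '[[0,0,0],[0,0,0],[0,0,0]]' --hand '[0.35,0.35,0.35]'

```text
clock: 21.8
eef_pos: [554.6, -172.0, 321.6]
eef_rot: [3.141, -0.0, 1.717]
wrist_force: [0.3, -0.3, -0.8]
finger_gap: 41.3
finger_force: 30.0
```

```bash
python3 chk.py 554.7 -172.6
```

```text
[ 554.58448753 -172.04003844  321.55490279] [ 3.14147462e+00 -4.46852752e-05  1.71679113e+00] 41.29630608641697
pred tip [183.6 203. ] hole [185.3 220.9]
bright tip 183.5 204
```

>>> move_arm --dp '[[0,-0.4,-20],[0,0,-20],[0,0,-15],[0,0,-15],[0,0,-10],[0,0,-10],[0,0,-10],[0,0,-10],[0,0,-8],[0,0,0]]' --rotation '[[0,0,0],[0,0,0],[0,0,0],[0,0,0],[0,0,0],[0,0,0],[0,0,0],[0,0,0],[0,0,0],[0,0,0]]' --hand '[0.35,0.35,0.35,0.35,0.35,0.35,0.35,0.35,0.35,0.35]'

```text
clock: 23.1
eef_pos: [554.3, -173.3, 202.8]
eef_rot: [-3.141, -0.0, 1.715]
wrist_force: [1.2, -0.1, -0.7]
finger_gap: 41.0
finger_force: 30.0
```

>>> move_arm --dp '[[0,0,-3],[0,0,0],[0,0,0],[0,0,0],[0,0,30],[0,0,40],[0,0,55]]' --rotation '[[0,0,0],[0,0,0],[0,0,0],[0,0,0],[0,0,0],[0,0,0],[0,0,0]]' --hand '[0.35,0.65,0.65,0.65,0.65,0.65,0.65]'

```text
clock: 23.98
eef_pos: [554.1, -173.2, 326.1]
eef_rot: [-3.14, -0.001, 1.715]
wrist_force: [0.4, -0.2, -0.4]
finger_gap: 60.8
finger_force: 0.0
```

>>> move_arm --dp '[[6.6,47.8,0],[6.6,47.8,0],[6.6,47.8,0],[6.6,47.8,0],[6.6,47.8,0],[6.6,47.8,0],[6.6,47.8,0],[6.6,47.8,0],[6.6,47.8,0],[6.6,47.8,0]]' --rotation '[[0,0,0.148],[0,0,0.148],[0,0,0.148],[0,0,0.148],[0,0,0.148],[0,0,0.148],[0,0,0.148],[0,0,0.148],[0,0,0.148],[0,0,0.148]]' --hand '[0.7,0.7,0.7,0.7,0.7,0.7,0.7,0.7,0.7,0.7]'

```text
clock: 25.22
eef_pos: [620.5, 306.2, 325.6]
eef_rot: [3.142, 0.0, -3.084]
wrist_force: [1.0, 0.5, 0.1]
finger_gap: 65.9
finger_force: 0.0
```

>>> move_arm --dp '[[0,0,0],[0,0,0],[0,0,0]]' --rotation '[[0,0,0],[0,0,0],[0,0,0]]' --hand '[0.7,0.7,0.7]'

```text
clock: 25.6
eef_pos: [620.7, 303.4, 326.0]
eef_rot: [3.141, 0.001, -3.091]
wrist_force: [-0.9, -0.2, 0.0]
finger_gap: 65.8
finger_force: 0.0
```

>>> move_arm --dp '[[0,0.4,-40],[0,0,-40],[0,0,-23.5],[0,0,0],[0,0,0],[0,0,0],[0,0,11],[0,0,11],[0,0,11],[0,0,0]]' --rotation '[[0,0,0],[0,0,0],[0,0,0],[0,0,0],[0,0,0],[0,0,0],[0,0,0],[0,0,0],[0,0,0],[0,0,0]]' --hand '[0.7,0.7,0.7,0.35,0.35,0.35,0.35,0.35,0.35,0.35]' --newtons 30

```text
clock: 26.85
eef_pos: [620.8, 305.2, 256.3]
eef_rot: [3.141, 0.002, -3.088]
wrist_force: [-0.5, 0.2, -1.1]
finger_gap: 41.0
finger_force: 30.0
```

>>> move_arm --dp '[[-17,-0.9,0],[-17,-0.9,0],[-17,-0.9,0],[-17,-0.9,0],[-17,-0.9,0],[-10,-0.5,0],[0,0,33],[0,0,33]]' --rotation '[[0,0,0],[0,0,0],[0,0,0],[0,0,0],[0,0,0],[0,0,0],[0,0,0],[0,0,0]]' --hand '[0.35,0.35,0.35,0.35,0.35,0.35,0.35,0.35]'

```text
clock: 27.85
eef_pos: [525.4, 300.0, 321.6]
eef_rot: [-3.141, -0.001, -3.088]
wrist_force: [0.4, 0.8, -0.3]
finger_gap: 41.0
finger_force: 30.0
```

>>> move_arm --dp '[[2.2,-42.2,0],[2.2,-42.2,0],[2.2,-42.2,0],[2.2,-42.2,0],[2.2,-42.2,0],[2.2,-42.2,0],[2.2,-42.2,0],[2.2,-42.2,0],[2.2,-42.2,0],[2.2,-42.2,0]]' --rotation '[[0,0,-0.148],[0,0,-0.148],[0,0,-0.148],[0,0,-0.148],[0,0,-0.148],[0,0,-0.148],[0,0,-0.148],[0,0,-0.148],[0,0,-0.148],[0,0,-0.148]]' --hand '[0.35,0.35,0.35,0.35,0.35,0.35,0.35,0.35,0.35,0.35]'

```text
clock: 29.1
eef_pos: [547.5, -123.4, 320.8]
eef_rot: [-3.142, -0.0, 1.71]
wrist_force: [0.4, 1.2, -2.1]
finger_gap: 41.7
finger_force: 30.0
```

>>> move_arm --dp '[[0,0,0],[0,0,0],[0,0,0]]' --rotation '[[0,0,0],[0,0,0],[0,0,0]]' --hand '[0.35,0.35,0.35]'

```text
clock: 29.48
eef_pos: [547.6, -121.0, 321.0]
eef_rot: [3.141, -0.0, 1.717]
wrist_force: [0.5, -0.9, -0.8]
finger_gap: 41.4
finger_force: 30.0
```

```bash
python3 chk.py 547.5 -123.2
```

```text
[ 547.57402175 -120.97730938  321.04046775] [ 3.14144846e+00 -5.19837612e-05  1.71693297e+00] 41.41212626958864
pred tip [201.1 202.3] hole [201.9 220.1]
bright tip 209.61290322580646 213
```

>>> move_arm --dp '[[0,-1.6,-20],[0,0,-20],[0,0,-15],[0,0,-15],[0,0,-10],[0,0,-10],[0,0,-10],[0,0,-10],[0,0,-8],[0,0,0]]' --rotation '[[0,0,0],[0,0,0],[0,0,0],[0,0,0],[0,0,0],[0,0,0],[0,0,0],[0,0,0],[0,0,0],[0,0,0]]' --hand '[0.35,0.35,0.35,0.35,0.35,0.35,0.35,0.35,0.35,0.35]'

```text
clock: 30.78
eef_pos: [547.2, -123.5, 202.2]
eef_rot: [-3.14, -0.0, 1.715]
wrist_force: [-2.0, -1.1, -2.5]
finger_gap: 41.1
finger_force: 30.0
```

>>> move_arm --dp '[[0,0,-3],[0,0,0],[0,0,0],[0,0,0],[0,0,30],[0,0,40],[0,0,55],[0,0,0]]' --rotation '[[0,0,0],[0,0,0],[0,0,0],[0,0,0],[0,0,0],[0,0,0],[0,0,0],[0,0,0]]' --hand '[0.35,0.65,0.65,0.65,0.65,0.65,0.65,0.65]'

```text
clock: 31.78
eef_pos: [548.5, -123.8, 329.3]
eef_rot: [3.135, 0.003, 1.715]
wrist_force: [-0.1, -1.1, 0.1]
finger_gap: 61.0
finger_force: 0.0
```

>>> move_arm --dp '[[-9,38,0],[-9,38,0],[-9,38,0],[-9,38,0],[-9,38,0],[-9,38,0],[-9,38,-20],[-9,0,-40],[-9,0,-40],[-8,0,0]]' --rotation '[[0,0,0.148],[0,0,0.148],[0,0,0.148],[0,0,0.148],[0,0,0.148],[0,0,0.148],[0,0,0.148],[0,0,0.148],[0,0,0.148],[0,0,0.1]]' --hand '[0.5,0.5,0.5,0.5,0.5,0.5,0.5,0.5,0.5,0.5]'

```text
clock: 33.02
eef_pos: [456.7, 142.3, 221.3]
eef_rot: [-3.14, -0.006, -3.132]
wrist_force: [-0.0, 0.3, 1.4]
finger_gap: 46.7
finger_force: 0.0
```

>>> move_arm --dp '[[0,0,0],[0,0,0]]' --rotation '[[0,0,0],[0,0,0]]' --hand '[0.5,0.5]'

```text
clock: 33.28
eef_pos: [458.8, 142.5, 225.1]
eef_rot: [3.141, 0.001, -3.139]
wrist_force: [0.8, -0.8, -0.1]
finger_gap: 47.0
finger_force: 0.0
```

```bash
cat > g.py <<'E'
from h import *
s=manip.read_state();print(s['eef_pos'].round(1),s['eef_rot'].round(3),s['joints'].round(4))
def comps(im):
    m=cv2.inRange(cv2.cvtColor(im,cv2.COLOR_RGB2HSV),(15,110,110),(35,255,255))
    for c in cv2.findContours(m,0,1)[0]:
        a=cv2.contourArea(c)
        if a>30: (x,y),r=cv2.minEnclosingCircle(c); yield x,y,r,a
w=camera('wrist');t=camera('top')
for k in'Rt':t[k]=np.array(t[k])
for x,y,r,a in comps(w['image']):
    p=won(w,s,x,y,7)
    if r<40 and 300<p[0]<600: print('wrist',round(x),round(y),round(r,1),a,p.round(1))
for x,y,r,a in comps(t['image']):
    p=onz(t,x,y,7)
    if 3<r<9 and 300<p[0]<600: print('top',round(x),round(y),round(r,1),a,p.round(1))
E
python3 g.py; python3 - <<'E'
from h import *
c=camera('scene');w=camera('wrist')
a=cv2.resize(c['image'][60:280,90:400],None,fx=1.6,fy=1.6);b=cv2.resize(w['image'],None,fx=.58,fy=.58)
o=np.zeros((352+223,496,3),np.uint8);o[:352,:496]=a[:,:496];o[352:352+b.shape[0],:b.shape[1]]=b;save('s5',o)
E
```

```text
[458.8 142.5 225.1] [ 3.141e+00  1.000e-03 -3.139e+00] [ 0.2248  0.1276  1.6836  0.      1.3299 -1.3489]
wrist 254 167 11.9 408.0 [454.1 143.4   7. ]
wrist 368 154 11.4 364.0 [432.8 305.1   7. ]
wrist 325 152 11.7 398.0 [432.6 240.8   7. ]
```

View pics/s5.png

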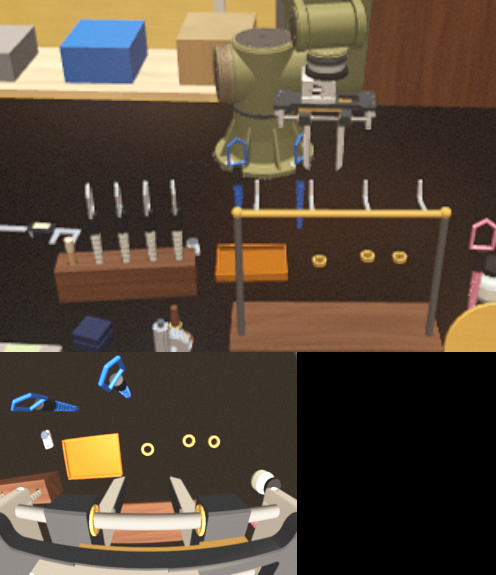

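Sticks 1–4 all stand seated at equal height in the block. The rings haven't moved: (454,143), (433,241) and (433,305). Next I turn the wrist so the fingers close along tray x, keeping the camera away from the blue decoys.

>>> move_arm --dp '[[-0.4,0.1,-10],[-0.4,0.1,-10],[-0.5,0.1,-10],[-0.5,0.1,-10],[-0.5,0.1,-10],[-0.5,0.1,-10],[-0.5,0.1,-10],[-0.5,0.1,-10],[-0.5,0.1,-10],[-0.4,0,-10]]' --rotation '[[0,0,-0.149],[0,0,-0.149],[0,0,-0.149],[0,0,-0.149],[0,0,-0.149],[0,0,-0.149],[0,0,-0.149],[0,0,-0.149],[0,0,-0.149],[0,0,-0.149]]' --hand '[0.47,0.47,0.47,0.47,0.47,0.47,0.47,0.47,0.47,0.47]'

```text
clock: 34.72
eef_pos: [453.9, 143.3, 124.7]
eef_rot: [3.141, -0.0, 1.651]
wrist_force: [-0.4, -0.4, 0.0]
finger_gap: 43.9
finger_force: 0.0
```

>>> move_arm --dp '[[0,0,0],[0,0,0]]' --rotation '[[0,0,0],[0,0,0]]' --hand '[0.47,0.47]'

```text
clock: 34.98
eef_pos: [454.1, 143.4, 125.4]
eef_rot: [3.141, -0.0, 1.66]
wrist_force: [0.2, 0.3, -0.5]
finger_gap: 44.1
finger_force: 0.0
```

```bash
python3 g.py; python3 - <<'E'
from h import *
c=camera('scene')
a=cv2.resize(c['image'][60:260,180:380],None,fx=2.9,fy=2.9);save('s6',a)
E
```

```text
[454.1 143.4 125.4] [ 3.141 -0.     1.66 ] [ 0.229   0.2234  1.8167 -0.      1.101   0.1399]
wrist 340 290 27.2 524.5 [568.7  26.4   7. ]
wrist 168 290 27.2 515.5 [361.7   8.2   7. ]
wrist 253 188 15.3 677.0 [453.8 143.    7. ]
wrist 240 91 15.7 717.5 [432.3 240.6   7. ]
wrist 246 29 15.5 682.0 [432.5 305.4   7. ]
top 166 237 5.4 76.5 [433.7 305.5   7. ]
```

View pics/s6.png

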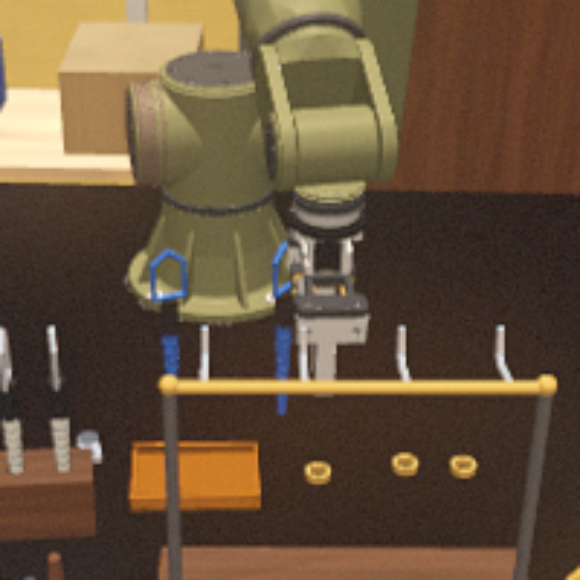

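>>> move_arm --dp '[[0,0,-35],[0,0,-35],[0,0,-30],[0,0,-15],[0,0,-6],[0,0,0],[0,0,0],[0,0,0],[0,0,0],[0,0,0]]' --rotation '[[0,0,0],[0,0,0],[0,0,0],[0,0,0],[0,0,0],[0,0,0],[0,0,0],[0,0,0],[0,0,0],[0,0,0]]' --hand '[0.47,0.47,0.47,0.47,0.47,0.47,0.2,0.2,0.2,0.2]' --newtons 20

```text
clock: 36.38
eef_pos: [454.2, 143.5, 4.5]
eef_rot: [3.141, -0.0, 1.657]
wrist_force: [-1.2, -0.4, 6.2]
finger_gap: 27.0
finger_force: 20.0
```

>>> move_arm --dp '[[0,0,20],[0,0,40],[5,-22,0],[5,-23,0],[5,-23,0],[4.4,-22,0],[0,0,0],[0,0,-25],[0,0,-20],[0,0,0]]' --rotation '[[0,0,0],[0,0,0],[0,0,0],[0,0,0],[0,0,0],[0,0,0],[0,0,0],[0,0,0],[0,0,0],[0,0,0]]' --hand '[0.2,0.2,0.2,0.2,0.2,0.2,0.2,0.2,0.2,0.2]'

```text
clock: 37.62
eef_pos: [472.3, 53.9, 18.0]
eef_rot: [-3.139, -0.0, 1.657]
wrist_force: [0.4, 0.2, 0.1]
finger_gap: 26.9
finger_force: 20.0
```

>>> move_arm --dp '[[1,0,-5],[0,0,-4],[0,0,0],[0,0,0],[0,0,0],[0,0,0],[0,0,20],[0,0,50]]' --rotation '[[0,0,0],[0,0,0],[0,0,0],[0,0,0],[0,0,0],[0,0,0],[0,0,0],[0,0,0]]' --hand '[0.2,0.2,0.2,0.2,0.38,0.38,0.38,0.38]'

```text
clock: 38.62
eef_pos: [473.0, 53.3, 79.3]
eef_rot: [-3.137, -0.0, 1.657]
wrist_force: [0.3, 0.1, 0.4]
finger_gap: 35.7
finger_force: 0.0
```

>>> move_arm --dp '[[-10,47,0],[-10,47,0],[-10,47,0],[-10,47,0],[0,0,0],[0,0,0]]' --rotation '[[0,0,0],[0,0,0],[0,0,0],[0,0,0],[0,0,0],[0,0,0]]' --hand '[0.47,0.47,0.47,0.47,0.47,0.47]'

```text
clock: 39.38
eef_pos: [434.1, 241.0, 79.8]
eef_rot: [-3.141, 0.0, 1.657]
wrist_force: [0.6, -0.2, -0.4]
finger_gap: 44.3
finger_force: 0.0
```

```bash
python3 g.py; python3 - <<'E'
from h import *
t=camera('scene');save('t7',cv2.resize(t['image'][180:280,190:330],None,fx=4,fy=4))
E
```

```text
[434.1 241.   79.8] [-3.141  0.     1.657] [ 4.3300e-01  3.3030e-01  1.7995e+00 -1.0000e-04  1.0122e+00  3.4680e-01]
wrist 340 290 27.3 520.0 [530.6 152.1   7. ]
wrist 168 290 27.3 283.5 [355.1 137.1   7. ]
wrist 251 201 10.9 341.0 [432.3 239.4   7. ]
wrist 252 200 17.8 93.5 [432.3 240.2   7. ]
wrist 258 126 18.4 1005.0 [432.5 304.6   7. ]
```

View pics/t7.png

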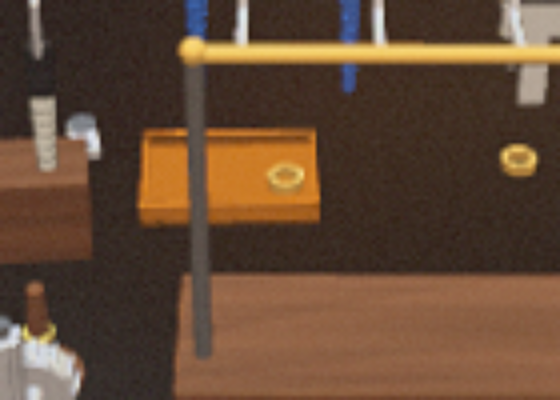

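Ring 1 lies flat in the tray, at pixel (285,177) in the crop. Next is ring B.

>>> move_arm --dp '[[-1.5,-0.4,-35],[0,0,-25],[0,0,-10],[0,0,-6],[0,0,0],[0,0,0],[0,0,0],[0,0,0],[0,0,20],[0,0,40]]' --rotation '[[0,0,0],[0,0,0],[0,0,0],[0,0,0],[0,0,0],[0,0,0],[0,0,0],[0,0,0],[0,0,0],[0,0,0]]' --hand '[0.47,0.47,0.47,0.47,0.47,0.2,0.2,0.2,0.2,0.2]'

```text
clock: 40.78
eef_pos: [431.9, 240.6, 63.6]
eef_rot: [-3.139, 0.001, 1.657]
wrist_force: [0.6, -0.1, 0.3]
finger_gap: 27.3
finger_force: 20.0
```

>>> move_arm --dp '[[7.4,-37,0],[7.4,-37,0],[7.4,-37,0],[7.5,-37,0],[7.5,-37,0],[7.5,-37,0],[0,0,0],[0,0,-25],[0,0,-18],[0,0,0]]' --rotation '[[0,0,0],[0,0,0],[0,0,0],[0,0,0],[0,0,0],[0,0,0],[0,0,0],[0,0,0],[0,0,0],[0,0,0]]' --hand '[0.2,0.2,0.2,0.2,0.2,0.2,0.2,0.2,0.2,0.2]'

```text
clock: 42.02
eef_pos: [476.6, 19.6, 20.1]
eef_rot: [-3.139, -0.0, 1.657]
wrist_force: [-0.3, -0.3, 0.0]
finger_gap: 27.1
finger_force: 20.0
```

>>> move_arm --dp '[[0,-0.5,-6],[0,0,-4.5],[0,0,0],[0,0,0],[0,0,0],[0,0,0],[0,0,20],[0,0,50]]' --rotation '[[0,0,0],[0,0,0],[0,0,0],[0,0,0],[0,0,0],[0,0,0],[0,0,0],[0,0,0]]' --hand '[0.2,0.2,0.2,0.2,0.38,0.38,0.38,0.38]'

```text
clock: 43.02
eef_pos: [476.2, 18.5, 79.9]
eef_rot: [-3.138, -0.0, 1.657]
wrist_force: [0.0, -0.1, 0.2]
finger_gap: 35.6
finger_force: 0.0
```

>>> move_arm --dp '[[-6.3,41,0],[-6.3,41,0],[-6.3,41,0],[-6.3,41,0],[-6.3,41,0],[-6.3,41,0],[-6.3,40,0],[0,0,0],[0,0,0]]' --rotation '[[0,0,0],[0,0,0],[0,0,0],[0,0,0],[0,0,0],[0,0,0],[0,0,0],[0,0,0],[0,0,0]]' --hand '[0.47,0.47,0.47,0.47,0.47,0.47,0.47,0.47,0.47]'

```text
clock: 44.15
eef_pos: [433.3, 304.0, 80.3]
eef_rot: [-3.141, 0.0, 1.657]
wrist_force: [0.1, 0.2, -0.8]
finger_gap: 44.1
finger_force: 0.0
```

```bash
python3 g.py
```

```text
[433.3 304.   80.3] [-3.141  0.     1.657] [ 5.4270e-01  3.9420e-01  1.7076e+00 -2.0000e-04  1.0401e+00  4.5650e-01]
wrist 340 290 27.3 522.5 [529.9 214.7   7. ]
wrist 169 290 27.6 305.0 [355.1 199.4   7. ]
wrist 253 198 17.8 920.0 [432.5 304.6   7. ]
```

>>> move_arm --dp '[[-0.8,0.6,-35],[0,0,-25],[0,0,-10],[0,0,-6],[0,0,0],[0,0,0],[0,0,0],[0,0,0],[0,0,20],[0,0,40]]' --rotation '[[0,0,0],[0,0,0],[0,0,0],[0,0,0],[0,0,0],[0,0,0],[0,0,0],[0,0,0],[0,0,0],[0,0,0]]' --hand '[0.47,0.47,0.47,0.47,0.47,0.2,0.2,0.2,0.2,0.2]'

```text
clock: 45.5
eef_pos: [431.7, 304.6, 64.0]
eef_rot: [-3.139, 0.001, 1.657]
wrist_force: [0.6, 0.1, -0.4]
finger_gap: 26.9
finger_force: 20.0
```

>>> move_arm --dp '[[5.9,-40,0],[5.9,-40,0],[5.9,-40,0],[5.9,-40,0],[5.9,-40,0],[5.9,-40,0],[5.9,-40,0],[5.9,-41,0],[0,0,0],[0,0,0]]' --rotation '[[0,0,0],[0,0,0],[0,0,0],[0,0,0],[0,0,0],[0,0,0],[0,0,0],[0,0,0],[0,0,0],[0,0,0]]' --hand '[0.2,0.2,0.2,0.2,0.2,0.2,0.2,0.2,0.2,0.2]'

```text
clock: 46.75
eef_pos: [479.6, -15.5, 64.4]
eef_rot: [-3.141, -0.0, 1.657]
wrist_force: [-0.0, 0.5, -0.7]
finger_gap: 26.7
finger_force: 20.0
```

>>> move_arm --dp '[[0,0,-30],[0,0,-15],[0,0,-6],[0,0,-4],[0,0,0],[0,0,0],[0,0,0],[0,0,0],[0,0,20],[0,0,50]]' --rotation '[[0,0,0],[0,0,0],[0,0,0],[0,0,0],[0,0,0],[0,0,0],[0,0,0],[0,0,0],[0,0,0],[0,0,0]]' --hand '[0.2,0.2,0.2,0.2,0.2,0.38,0.38,0.38,0.38,0.38]'

```text
clock: 48.0
eef_pos: [478.5, -15.9, 78.8]
eef_rot: [-3.137, -0.001, 1.657]
wrist_force: [0.7, -0.2, 0.2]
finger_gap: 35.9
finger_force: 0.0
```

>>> move_arm --dp '[[0,0,60],[0,40,60],[0,40,0],[0,40,0],[0,40,0],[0,40,0],[0,40,0],[0,0,0],[0,0,0]]' --rotation '[[0,0,0],[0,0,0],[0,0,0],[0,0,0],[0,0,0],[0,0,0],[0,0,0],[0,0,0],[0,0,0]]' --hand '[0.5,0.5,0.5,0.5,0.5,0.5,0.5,0.5,0.5]'

```text
clock: 49.12
eef_pos: [479.6, 218.3, 191.3]
eef_rot: [-3.141, 0.0, 1.657]
wrist_force: [-0.3, 0.1, 0.0]
finger_gap: 47.3
finger_force: 0.0
```

```bash
python3 - <<'E'
from h import *
s=camera('scene');t=camera('top')
a=cv2.resize(s['image'][150:285,110:360],None,fx=2.4,fy=2.4);b=cv2.resize(t['image'][160:280,130:380],None,fx=2.2,fy=2.2)
o=np.zeros((324+264,600,3),np.uint8);o[:324]=a;o[324:,:550]=b;save('fin',o)
E
```

```text
(no output)
```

View pics/fin.png

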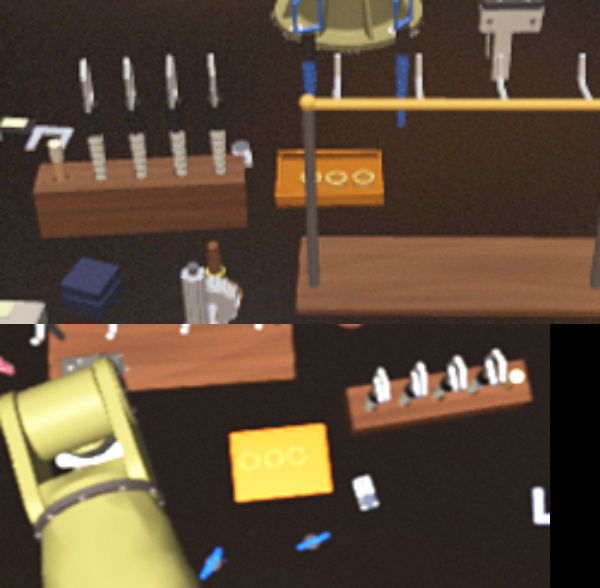

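The three rings lie flat and apart in the tray, at crop pixels (310–362,178). All four sticks stand seated, and the buff and decoys haven't moved.

```bash
python3 -c "
from cell import manip; print(manip.sign_off())"
```

```text
the job is handed in; nothing more can be done
None
```

The job is done and handed in at about 49 s: all four ring sticks are seated in the walnut block, and all three brass gauge rings lie flat and apart on the tray floor; in the last picture the polishing stick and the blue decoys near the robot were where they started.

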